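# Load the border roller

### The job

Load the hand border roller that is held in the bench vise: thread the wide flower wheel onto its axle and slide it fully home against the back collar, then the narrow dotted wheel up against it, then push the end cap on until both wheels are snug between collar and cap, with no play. Push gently, because forcing cracks the carved wood: stop as soon as you feel firm contact. Leave the thin two-line wheel, the hand block, the brush and the bowl where they are.

Things in the scene. Friction and masses are not known exactly. Their poses are not given: they have to be found in the camera images.
- axle_tip (a point): Free end of the roller's steel axle, on its centre line, 150 mm above the table. The axle is level, 14 mm in diameter, and runs from here 128 mm along this frame's +y (z is up); its rim has a 4 mm long bevel down to 10 mm. The space round the axle is free from 80 mm above the table up.
- collar_track (a point): Point on the axle's centre line 98 mm in from the tip. The steel back collar (36 mm in diameter, 12 mm thick) is clamped on the axle by hand: its front face lies anywhere within 12 mm to either side of this point along y. That place is not reported: it must be felt or seen. The collar does not give when pushed. Axes as axle_tip.
- blade_mid (a point): Middle of a bowed steel spring blade that stands 2.5 mm out of the underside of the axle, 2 to 27 mm in from the tip. Wheels pass over it with up to about 3 N of drag; the cap is gripped by it, with about 3 to 8 N of steady drag while it is pushed on, and so stays where it is left. Axes as axle_tip.
- wide_c (a point): Centre of the wide flower wheel: dark wood, 60 mm in diameter, 40 mm wide along its axle hole, which is this frame's y axis, through-hole 17.5 mm, 90 g. It lies on the wooden rest with its axis level, centre 51 mm above the table. Either end may go on first. Frame z is up at the start.
- narrow_c (a point): Centre of the narrow dotted wheel: dark wood, 60 mm in diameter, 26 mm wide along its axle hole (this frame's y axis), through-hole 17.5 mm, 60 g. On the rest like the wide one, centre 51 mm above the table. Either end may go on first.
- thin_c (a point): Centre of the thin two-line wheel: dark wood, 60 mm in diameter, 16 mm wide, on the rest beside the others; not used, must stay there.
- cap_c (a point): Centre of the end cap: aluminium, 40 mm in diameter, 54 mm long along this frame's y axis, blind hole 15.5 mm in diameter and 48 mm deep whose mouth is the +y end (27 mm from this centre), about 110 g. It lies on the rest, axis level, centre 50 mm above the table. Pushed home, its mouth bears on the narrow wheel.
- rest: Wooden rest, a fixed board 110 by 290 by 12 mm; origin at the centre of its underside, y along its length. Strips carry the wheels (tops 30 mm above the table, 54 mm over their outsides) and the cap (32 mm, 25 mm over). The three wheels lie in any order near 95, 30 and -35 mm along y, the cap near -105 mm, axes along the length, the cap's mouth towards +y.
- vise: Green bench vise, fixed, holding the roller by its upright wooden handle (28 mm thick); origin on the table under the handle; same axes as axle_tip, which lies 140 mm along -y and 150 mm up. Jaw tops 80 mm above the table, base 170 by 120 mm. Above the handle the bar bends over into the axle.
- handblock: Carved hand printing block with a grip, 75 by 55 by 65 mm, bystander; origin at the centre of its underside.
- pigment: Small steel bowl, 68 mm wide and 45 mm high, bystander; origin at the centre of its underside.
- brush: Brush lying on the table, 160 mm long, bystander.
There are look-alikes about, which are no part of the job. What is shaped like the part that bears narrow_c but blue or red is not meant.

How it is judged:
On the way, in this order (a step that is already met when the one before it is completed fails the run):
1. the wide wheel is on the axle, home against the back collar, the narrow wheel and the cap not yet on the axle (x of wide_c in the frame of axle_tip between -0.004 and 0.004 m and z of wide_c in the frame of axle_tip between -0.004 and 0.004 m and distance between wide_c and collar_c0 below 0.028 m and distance between each of narrow_c, cap_c and wide_c above 0.06 m), for 0.05 s.
2. the narrow wheel is on the axle up against the wide wheel (x of narrow_c in the frame of axle_tip between -0.004 and 0.004 m and z of narrow_c in the frame of axle_tip between -0.004 and 0.004 m and distance between narrow_c and wide_c below 0.035 m), for 0.1 s.
3. the cap is on the axle and pushed up, so that the stack between collar and cap has no play (x of cap_c in the frame of axle_tip between -0.004 and 0.004 m and z of cap_c in the frame of axle_tip between -0.004 and 0.004 m and distance between wide_c and collar_c0 below 0.028 m and distance between narrow_c and wide_c below 0.035 m and distance between cap_c and narrow_c below 0.042 m), for 0.05 s.
At the end, for the whole second after the job is handed in: Both wheels and the cap are on the axle (centres within 4 mm of its line, aligned within 7 degrees) in the order collar, wide, narrow, cap; the wide wheel is within 2 mm of the collar, the narrow within 2 mm of the wide, the cap within 2 mm of the narrow; all at rest and let go (all of step 3 and x of wide_c in the frame of axle_tip between -0.004 and 0.004 m and z of wide_c in the frame of axle_tip between -0.004 and 0.004 m and x of narrow_c in the frame of axle_tip between -0.004 and 0.004 m and z of narrow_c in the frame of axle_tip between -0.004 and 0.004 m and angle between the y axis of each of wide_c, narrow_c, cap_c and the y axis of axle_tip, either way round below 0.12 rad and linear speed of each of wide, narrow, cap below 0.01 m/s and distance of thin_c from where it was at the start of the episode below 0.02 m); the robot touches nothing.
It fails at once if a wheel or the cap is forced with more than 35 N (contact force between any of wide, narrow, cap and vise above 35 N or contact force between wide and narrow above 35 N or contact force between narrow and cap above 35 N).
It fails at once if a bystander is pushed more than 20 mm out of its place (distance of any of thin_c, handblock, pigment, brush from where it was at the start of the episode above 0.02 m).
It also fails if it takes over 72 s, if anything falls off the work surface, if the arm or the gripper's body presses on something with over 40 N, if the wrist force passes 120 N, or if a joint passes its speed limit or range.

### The arm

A 7-joint arm with a two-finger parallel gripper is mounted at the origin on the work surface. World frame = base frame: x ahead of the robot, y to its left, z up, the work surface at z = 0. Lengths are in m, angles in rad, forces in N, time in s.
With the tool pointing down it reaches from about 0.35 to 0.9 m from the base axis. Payload 19.9 kg.
Tool frame: the origin (TCP) lies between the finger pads; the fingertips stand 19 mm ahead of it and the grasp point (between the pads) is the TCP; z points along the fingers, y is the line along which they close (so a half turn about z gives the same grasp; the last joint's range is limited). The gripper opens to 94 mm and grips with 3 to 60 N. Pads are 16 mm wide; open, the fingers measure 119 mm over their backs; the gripper's body (75 mm by 177 mm) begins 78 mm behind the grasp point.
Start: joints at [1.218, 0.417, -0.01, 1.614, 0.005, 1.111, -0.053], TCP at [0.191, -0.595, 0.224] pointing down, gripper open.
Joint ranges: [-2.81, 2.81], [-0.39, 2.02], [-1.27, 1.25], [0.06, 2.57], [-1.19, 4.33], [0.19, 2], [-2.82, 2.82]. Speed limits (rad/s): [1.89, 1.89, 2.39, 2.39, 3.01, 3.01, 3.01].

### API

Orientations are given as a 3x3 rotation matrix whose columns are the frame's x, y, z axes.
In Python, from rig import robot gives the robot as it stands. Calls block until the motion is done:
- robot.move_ptp(position, orientation): joint-space move of the TCP to a pose.
- robot.move_linear(position, velocity=0.15, frame=None, threshold=None): straight line of the TCP; frame=None keeps the orientation; velocity is the mean speed in m/s. With threshold (N) it stops when the force on the tool has changed by that much, and returns True; else False.
- robot.goto_joints(angles): joint-space move.
- robot.gripper_to(opening): finger opening in m; the grip force is fixed at half the most; returns when the fingers have stopped.
- robot.pause(seconds).
- robot.ik(position, orientation): joint angles nearest the present ones, or None.
- robot.get_state(): the state.
- robot.grab_frame(name): name is "scene" or "top" or "wrist"; returns the picture (480x640x3 uint8, red, green, blue); there is no depth.
- robot.camera_info(name): a dict with "fx", "fy", "cx", "cy" (pixels), "rvec" (rotation vector, rad) and "tvec" (3), from world to camera coordinates, as OpenCV has them. Camera axes: x right, y down, z forward; pixel columns grow to the right and rows downward; lengths in m; the calibration is good to about 2 mm. A picture is of the moment at which its call begins: read the wrist's pose just before it. camera_info takes no time and is no camera call; for the wrist camera it gives the pose at the moment of the call.
A pose or a line that the arm cannot do raises robot.PlanningError and nothing moves.
- robot.sign_off(): hands the job in; it is judged then, once.
The state is a dict: "time": time; "qpos": joint angles; "joint_vel": joint speeds; "effort": joint torques, N m; "ee_pos": TCP position; "tool_rot": TCP orientation; "force": force on the tool from outside, world axes, zero at the start; "moment": the same for the moment, N m; "opening": finger opening in m; "grasp_force": force on a finger pad.
Only numpy, scipy, OpenCV 4.12 (cv2) and the standard library are available. Lean on these libraries where they do the work, as an engineer would, in place of code of your own. Each camera call takes 0.05 s, during which the arm holds its last target. There are 200 camera calls.

## Working session

There is one attempt and no reset: what is moved stays moved. The work goes in short steps, each a Python script; the robot and the scene stay as the last script left them, time stands still between calls to the robot, and variables do not carry over. Pictures are saved under pics/ and viewed, at most 10 in all, crops included, and the job is handed in when it is done.

```bash
ls; mkdir -p pics; python3 - <<'E'
from rig import robot
import cv2,numpy as np
for n in ["scene","top"]:
    im=robot.grab_frame(n); cv2.imwrite(f"pics/{n}0.png",im[:,:,::-1])
    ci=robot.camera_info(n); R=cv2.Rodrigues(np.array(ci["rvec"]))[0]
    print(n,ci, "pos",-R.T@np.array(ci["tvec"]))
s=robot.get_state();print(s["time"],s["ee_pos"],s["tool_rot"],s["force"])
E
```

```text
pics
scene {'fx': 538.1923125385805, 'fy': 538.1923125385805, 'cx': 312.74299251306263, 'cy': 239.10729737931086, 'rvec': array([ 0.90506494,  2.44898991, -1.17441535]), 'tvec': array([ 0.41375997, -0.1228391 ,  1.25279131])} pos [0.98151292 0.54535985 0.70355372]
top {'fx': 438.5356486020684, 'fy': 438.5356486020684, 'cx': 313.6899937992949, 'cy': 236.8113660734703, 'rvec': array([ 2.04126873, -2.15651095,  0.24442757]), 'tvec': array([0.00518248, 0.58015076, 0.83332099])} pos [ 0.37376598 -0.02001707  0.94388768]
0.1 [ 0.19103749 -0.59478234  0.22390951] [[ 9.52080829e-01  3.05846253e-01 -4.04639041e-04]
 [ 3.05846505e-01 -9.52080368e-01  9.42212131e-04]
 [-9.70768372e-05 -1.02081954e-03 -9.99999474e-01]] [ 0.15068911  0.72030394 -0.3654904 ]
```

View pics/scene0.png

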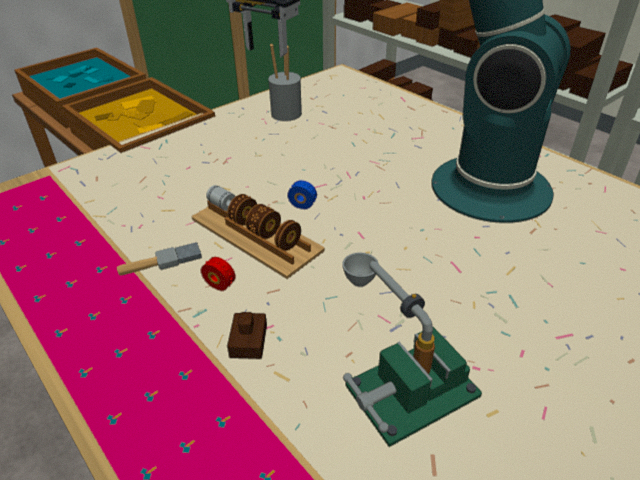

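View pics/top0.png

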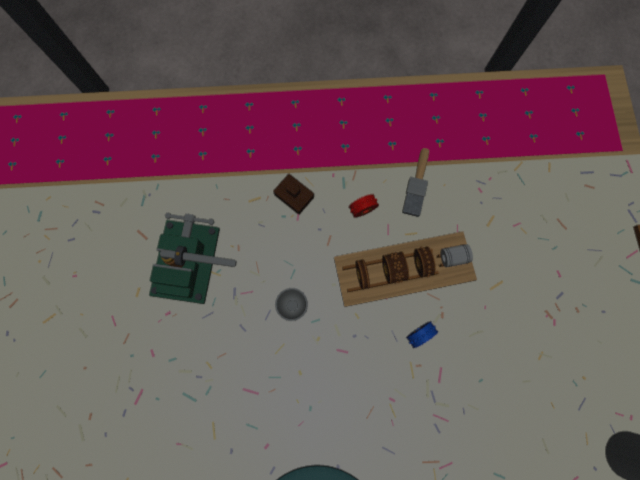

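The scene picture shows the rest at (260,235) with the cap at its far end, then three dark wheels. The top picture has, on the rest, thin wheel (363,273), wide (396,266), narrow (425,261) and cap (455,255). The axle runs from its tip at (236,263) to the handle near (178,257).

Candidates for the narrow wheel:
- dark 26 mm wheel at (425,261): chosen
- wide wheel at (396,266)
- thin wheel at (363,273)
- red look-alike at (363,205)
- blue look-alike at (422,334)

I'll go close with the wrist camera to check this.

```bash
cat > h.py <<'E'
from rig import robot
import cv2,numpy as np
def ray(ci,px,z):
    R=cv2.Rodrigues(np.array(ci["rvec"]))[0]; c=-R.T@np.array(ci["tvec"])
    u=cv2.undistortPoints(np.array([[px]],float),np.array([[ci["fx"],0,ci["cx"]],[0,ci["fy"],ci["cy"]],[0,0,1]]),None)[0,0]
    d=R.T@np.array([u[0],u[1],1]); return c+d*(z-c[2])/d[2]
def ori(ax,s=1):
    "tool down, tool x along s*axis"
    x=np.array([ax[0],ax[1],0.])*s; x/=np.linalg.norm(x); z=np.array([0,0,-1.]); return np.column_stack([x,np.cross(z,x),z])
E
python3 - <<'E'
from h import *
ci=robot.camera_info("top")
P={k:ray(ci,p,z) for k,(p,z) in dict(thin=((363,273),.075),wide=((396,266),.075),narrow=((425,261),.075),cap=((455,255),.065),tip=((236,263),.155),axin=((190,258),.155),red=((363,205),.03)).items()}
for k,v in P.items(): print(k,v.round(3))
ra=P["thin"]-P["cap"]; va=P["axin"]-P["tip"]
print(np.linalg.norm(ra[:2]),np.arctan2(ra[1],ra[0]),np.arctan2(va[1],va[0]))
for s in (1,-1):
  for k,a in (("cap",ra),("narrow",ra),("wide",ra),("tip",va),("axin",va)):
    for z in (.05,.3):
      q=robot.ik([P[k][0],P[k][1],z+(.1 if k in("tip","axin") else 0)],ori(a,s)); print(s,k,z,None if q is None else np.round(q,2))
mid=(P["wide"]+P["narrow"])/2
for s in (1,-1):
  if robot.ik([mid[0],mid[1],.3],ori(ra,s)) is not None: break
robot.move_ptp([mid[0],mid[1],.3],ori(ra,s)); print(s,robot.get_state()["time"])
ci=robot.camera_info("wrist"); im=robot.grab_frame("wrist"); cv2.imwrite("pics/w1.png",im[:,:,::-1]); print(ci)
E
```

```text
thin [ 0.498 -0.121  0.075]
wide [ 0.509 -0.188  0.075]
narrow [ 0.516 -0.247  0.075]
cap [ 0.526 -0.312  0.065]
tip [0.518 0.118 0.155]
axin [0.532 0.202 0.155]
red [ 0.653 -0.138  0.03 ]
0.19300664107836338 1.7160844936310964 1.4065391404608247
1 cap 0.05 [ 0.77  0.63 -0.38  1.76  0.31  0.81  0.38]
1 cap 0.3 [ 0.82  0.37 -0.44  1.54  0.16  1.27  0.5 ]
1 narrow 0.05 [ 0.76  0.59 -0.47  1.86  0.37  0.77  0.23]
1 narrow 0.3 [ 0.79  0.29 -0.49  1.64  0.14  1.24  0.42]
1 wide 0.05 [ 0.72  0.57 -0.53  1.93  0.41  0.75  0.1 ]
1 wide 0.3 [ 0.76  0.24 -0.54  1.71  0.13  1.22  0.33]
1 tip 0.05 [ 0.49  0.52 -0.98  1.89  0.51  1.   -0.89]
1 tip 0.3 [ 0.5   0.22 -0.93  1.57  0.18  1.44 -0.6 ]
1 axin 0.05 [ 0.37  0.65 -1.08  1.8   0.64  1.09 -1.1 ]
1 axin 0.3 [ 0.44  0.4  -1.17  1.48  0.37  1.51 -0.89]
-1 cap 0.05 [ 0.36  0.61  0.17  1.78 -0.14  0.77 -2.4 ]
-1 cap 0.3 [ 0.44  0.33  0.06  1.56 -0.02  1.25 -2.49]
-1 narrow 0.05 [ 0.29  0.55  0.13  1.88 -0.1   0.72 -2.52]
-1 narrow 0.3 [ 0.41  0.26 -0.02  1.66  0.01  1.22 -2.61]
-1 wide 0.05 [ 0.23  0.51  0.09  1.95 -0.07  0.69 -2.64]
-1 wide 0.3 [ 0.39  0.21 -0.11  1.72  0.02  1.21 -2.72]
-1 tip 0.05 [ 0.55  0.57 -1.08  1.89  0.59  1.04  2.19]
-1 tip 0.3 [ 0.61  0.26 -1.09  1.57  0.23  1.45  2.49]
-1 axin 0.05 [ 0.37  0.65 -1.08  1.8   0.65  1.1   2.03]
-1 axin 0.3 [ 0.4   0.37 -1.08  1.48  0.32  1.49  2.29]
1 1.925
{'fx': 340.18833010493285, 'fy': 340.18833010493285, 'cx': 317.0051331415718, 'cy': 241.11356830531912, 'rvec': array([-2.90364805, -0.20841794, -0.02303415]), 'tvec': array([-0.47601808, -0.32243298,  0.39548887])}
```

View pics/w1.png

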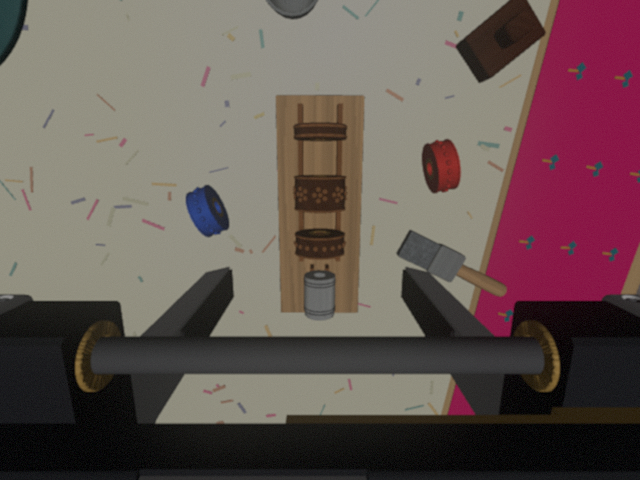

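The wrist picture shows the thin wheel at (320,131), the wide flower wheel at (320,193), the narrow dotted wheel at (320,243) and the cap at (319,295). The blue and red look-alikes lie off the rest at (208,211) and (441,165), so the choice holds. Next I'll measure the wheels and go look at the axle.

```bash
python3 - <<'E'
from h import *
im=cv2.imread("pics/w1.png"); ci=robot.camera_info("wrist"); s=robot.get_state()
R=cv2.Rodrigues(ci["rvec"])[0]; c=-R.T@ci["tvec"]; T=np.array(s["tool_rot"])
print("cam",c,"in tool",T.T@(c-s["ee_pos"]),"cam z in tool",T.T@R[2])
v=im.max(2); sub=np.zeros_like(v); sub[100:312,292:350]=1
m=((v<85)&(sub>0)).astype(np.uint8)
for x0,x1,n in((115,150,'thin'),(165,220,'wide'),(224,265,'narrow'),(266,325,'cap')):
    if n=='cap': mm=((im[:,:,2].astype(int)-im[:,:,0]<25)&(sub>0))[x0:x1]
    else: mm=m[x0:x1]
    yy,xx=np.nonzero(mm); a,b=np.percentile(xx,[1,99]),np.percentile(yy,[1,99])+x0
    z=.081 if n!='cap' else .07
    print(n,a,b,ray(ci,(a.mean(),b[0]),z)[:2].round(4),ray(ci,(a.mean(),b[1]),z)[:2].round(4), "diam", (ray(ci,(a[1],b.mean()),.051)-ray(ci,(a[0],b.mean()),.051))[:2].round(4))
# board edges
for p in((276,95),(364,95),(280,312),(358,313)): print(ray(ci,p,.012)[:2].round(4))
ax=np.array([np.cos(1.4065),np.sin(1.4065),0]); tip=np.array([.518,.118,0])
off=T.T@(c-s["ee_pos"])
O=ori(ax); p=tip+.055*ax-O@[off[0],0,0]; p[2]=.36
robot.move_ptp(p,O); robot.pause(.2)
ci=robot.camera_info("wrist"); im=robot.grab_frame("wrist"); cv2.imwrite("pics/w2.png",im[:,:,::-1]); s=robot.get_state(); print(s["time"],s["ee_pos"],s["qpos"])
E
```

```text
cam [ 0.50339574 -0.1529819   0.45844022] in tool [ 0.0661445   0.00110017 -0.15875329] cam z in tool [-2.28965654e-01 -3.63599799e-05  9.73434501e-01]
thin [294. 345.] [121.31 145.69] [ 0.4999 -0.1122] [ 0.5035 -0.1367] diam [0.0578 0.0083]
wide [295. 344.] [174. 211.] [ 0.5078 -0.1661] [ 0.5136 -0.2063] diam [0.0577 0.0083]
narrow [296. 343.] [228. 258.] [ 0.5164 -0.2254] [ 0.5215 -0.2602] diam [0.0573 0.0083]
cap [304. 334.] [271. 311.] [ 0.5238 -0.2794] [ 0.5313 -0.3306] diam [0.0378 0.0055]
[ 0.4421 -0.0822]
[ 0.5488 -0.0668]
[ 0.4809 -0.3666]
[ 0.5906 -0.3522]
3.475 [0.51636263 0.10628618 0.3598364 ] [ 0.35672579  0.19325974 -0.71419782  1.65129872  0.12932034  1.3455559
 -0.54262333]
```

View pics/w2.png

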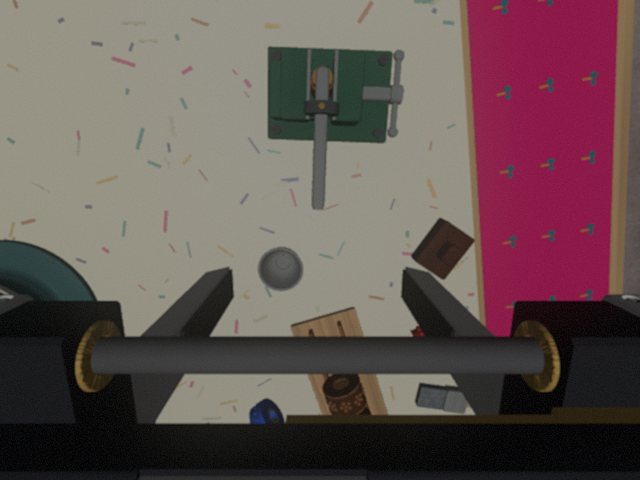

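The picture shows the axle from its tip at (318,209) up to the collar at (321,106), above the vise. I'll fit its centre line, then pick up the wide wheel and approach.

```bash
cat >> h.py <<'E'
def axle(ci,im,r0,r1,c0,c1,z=.15):
    "centre line of the grey axle between rows r0..r1 (im BGR): tip-side point, direction, width"
    i=im.astype(int); m=((i.max(2)-i.min(2)<28)&(i.max(2)<150)&(i.max(2)>50))
    A=[]
    for r in range(r0,r1):
        x=np.nonzero(m[r,c0:c1])[0]
        if len(x)>3: A.append((r,np.percentile(x,[3,97]).mean()+c0,np.ptp(x)+1))
    A=np.array(A); P=np.array([ray(ci,(a[1],a[0]),z) for a in A])
    W=[np.linalg.norm(ray(ci,(a[1]+a[2]/2,a[0]),z)-ray(ci,(a[1]-a[2]/2,a[0]),z)) for a in A]
    vx,vy,x0,y0=cv2.fitLine(P[:,:2].astype(np.float32),cv2.DIST_HUBER,0,.001,.001).ravel()
    d=np.array([vx,vy,0])*(1 if vy>0 else -1)
    return np.array([x0,y0,z]),d,np.median(W),A
E
python3 - <<'E'
from h import *
im=cv2.imread("pics/w2.png"); ci=robot.camera_info("wrist")
p,d,w,A=axle(ci,im,122,204,300,340)
print(p,d,np.arctan2(d[1],d[0]),w,len(A)); 
for row in(205,208,211): print(row,im[row,318],ray(ci,(318,row),.15))
print("collar front",ray(ci,(321,116),.168), "back",ray(ci,(321,100),.168))
# pick wide
ra=1.711; O=ori([np.cos(ra),np.sin(ra)]); W=np.array([.5107,-.1865,0])
robot.move_ptp(W+[0,0,.16],O)
robot.move_linear(W+[0,0,.052],velocity=.12,threshold=8)
print(robot.get_state()["ee_pos"],robot.get_state()["force"])
robot.gripper_to(.05)
s=robot.get_state(); print(s["opening"],s["grasp_force"],s["force"],s["time"])
robot.move_linear(W+[0,0,.2]); s=robot.get_state(); print(s["opening"],s["grasp_force"],s["force"],s["time"])
im=robot.grab_frame("wrist"); cv2.imwrite("pics/w3.png",im[:,:,::-1])
E
```

```text
[0.53025764 0.1681449  0.15      ] [0.16112389 0.98693419 0.        ] 1.408967013214534 0.04140923134618291 82
205 [95 97 96] [0.52155781 0.12571715 0.15      ]
208 [93 97 95] [0.52102357 0.12248944 0.15      ]
211 [134 147 150] [0.52048717 0.1192486  0.15      ]
collar front [0.53896766 0.21322555 0.168     ] back [0.54132104 0.22762459 0.168     ]
[ 0.51112721 -0.18657202  0.05264361] [ 0.78024697 -0.54875262 -0.13896421]
0.059282669931579095 30.00105803279439 [-5.66160494  0.29041987  3.72480371] 6.4917
0.059284182292367774 29.99971753684804 [-0.62478477 -0.73730403 -1.71824441] 7.625
```

```bash
sed -i 's/i.max(2)<150/i.max(2)<118/' h.py; python3 - <<'E'
from h import *
im=cv2.imread("pics/w2.png"); ci=robot.camera_info("wrist"); s=robot.get_state()
T=np.array(s["tool_rot"]); R=cv2.Rodrigues(ci["rvec"])[0]; c=-R.T@ci["tvec"]
Rt=T.T@R.T; ct=T.T@(c-s["ee_pos"])
T2=ori([np.cos(1.4065),np.sin(1.4065)]); R2=(T2@Rt).T; c2=np.array([0.51636263,0.10628618,0.3598364])+T2@ct
ci2=dict(ci); ci2["rvec"]=cv2.Rodrigues(R2)[0]; ci2["tvec"]=-R2@c2
p,d,w,A=axle(ci2,im,145,204,300,340)
print(p,d,np.arctan2(d[1],d[0]),w,len(A),A[::8])
tip=ray(ci2,(318,209.5),.15); tip=p+d*np.dot(tip-p,d); print("tip",tip)
print("collar front s",np.dot(ray(ci2,(321,116),.168)-tip,d))
np.save("ax.npy",[tip,d])
O=ori(d); q=tip-.055*d; q[2]=.1504
robot.move_ptp([q[0],q[1],.2],O); robot.move_linear(q,velocity=.1); robot.pause(.3)
s=robot.get_state(); print(s["time"],s["ee_pos"]-q,s["opening"],s["force"])
ci=robot.camera_info("wrist"); im=robot.grab_frame("wrist"); cv2.imwrite("pics/w4.png",im[:,:,::-1]); np.save("ci4.npy",ci,allow_pickle=True)
E
```

```text
[0.527237   0.15562144 0.15      ] [0.19600025 0.98060387 0.        ] 1.3735189529500678 0.01382801797617926 59 [[145.  320.   13. ]
 [153.  319.   13. ]
 [161.  319.   13. ]
 [169.  319.   13. ]
 [177.  318.5  12. ]
 [185.  318.   13. ]
 [193.  318.   13. ]
 [201.  318.   13. ]]
tip [0.52026165 0.12072327 0.15      ]
collar front s 0.09413879320782638
9.6167 [ 1.87613181e-04 -1.99809256e-05  3.70646298e-04] 0.05924586635251777 [-1.11783685  0.32297099 -0.42966675]
```

View pics/w4.png

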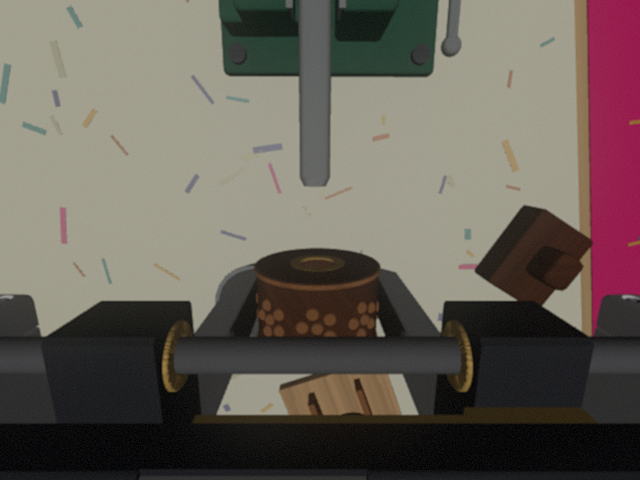

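The picture shows the held wheel with its hole at (318,264) and the axle end ahead at (315,185). I'll measure both in this view and correct.

```bash
python3 - <<'E'
from h import *
im=cv2.imread("pics/w4.png"); ci=np.load("ci4.npy",allow_pickle=True).item(); s=robot.get_state(); T=np.array(s["tool_rot"]); e=np.array(s["ee_pos"])
p,d,w,A=axle(ci,im,80,172,280,350); print(np.arctan2(d[1],d[0]),w,A[::12].tolist())
tip=ray(ci,(315,186),.15-.003); tip=p+d*np.dot(tip-p,d); print("tip",tip)
print("axle in tool: p",T.T@(tip-e),"dir",T.T@d, "tip+.09",T.T@(tip+.09*d-e))
# wheel silhouette: dark vs. table around rows 262-275
i=im.astype(int)
for r in range(262,290,5):
    m=(i[r].max(1)<110)&(i[r,:,2]-i[r,:,0]>12); x=np.nonzero(m[240:395])[0]+240
    for z in (.149,):
        print(r,x[0],x[-1],T.T@(ray(ci,((x[0]+x[-1])/2,r),z)-e), np.linalg.norm(ray(ci,(x[0],r),z)-ray(ci,(x[-1],r),z)))
E
```

```text
1.3724511845151608 0.013745362297813046 [[80.0, 314.5, 32.0], [92.0, 314.5, 32.0], [104.0, 314.5, 32.0], [116.0, 314.0, 31.0], [128.0, 314.5, 30.0], [140.0, 314.5, 30.0], [152.0, 314.5, 30.0], [164.0, 314.5, 30.0]]
tip [0.5202988  0.12078963 0.15      ]
axle in tool: p [ 0.05504313 -0.00012172  0.00070935] dir [9.99999466e-01 1.03292562e-03 4.54458404e-05] tip+.09 [ 1.45043084e-01 -2.87567394e-05  7.13438408e-04]
262 256 377 [0.01819394 0.00081613 0.00170822] 0.05951265754385359
267 254 380 [0.01562169 0.00106371 0.00170824] 0.06219008562693468
272 254 379 [0.01303095 0.00081773 0.00170799] 0.06191450145057394
277 257 377 [0.01042215 0.00106708 0.00170801] 0.059648710169713036
282 257 376 [0.00779447 0.00081936 0.00170775] 0.059362121389611125
287 257 377 [0.00514833 0.0010705  0.00170777] 0.06007476812100192
```

The wheel shows 0.9 mm to one side in this view, although the gripper centres it. The camera bias therefore puts the axle about 1 mm to tool −y. I'll shift by that much and insert in stages.

```bash
python3 - <<'E'
from h import *
s=robot.get_state(); T=np.array(s["tool_rot"]); d=np.array([np.cos(1.3725),np.sin(1.3725),0]); 
tip=np.array([.5203,.1208,.15])+T@[0,-.0009,0]; tip[2]=.15; np.save("ax.npy",[tip,d])
def P(k,z=.1504): q=tip+k*d; q[2]=z; return q
def st(l):
    s=robot.get_state(); e=np.array(s["ee_pos"])-tip; print(l,round(s["time"],2),"s",round(e@d,4),"lat",(T.T@e).round(4),"F",(T.T@np.array(s["force"])).round(2),s["opening"])
robot.move_linear(P(-.03),velocity=.08); st("pre")
hit=robot.move_linear(P(.012),velocity=.04,threshold=8); st(hit)
if not hit:
    hit=robot.move_linear(P(.054),velocity=.04,threshold=8); st(hit)
    if not hit:
        hit=robot.move_linear(P(.1),velocity=.02,threshold=9); st(hit)
im=robot.grab_frame("wrist"); cv2.imwrite("pics/w5.png",im[:,:,::-1]); np.save("ci5.npy",robot.camera_info("wrist"),allow_pickle=True)
E
```

```text
pre 10.13 s -0.0297 lat [-0.0297 -0.0002 -0.0003] F [ 0.01 -0.26  1.08] 0.059338636046087766
False 11.33 s 0.0117 lat [ 0.0117  0.0001 -0.0004] F [-0.04  0.45  0.49] 0.05893863789378085
False 12.53 s 0.0537 lat [ 0.0537  0.0001 -0.0004] F [-0.52 -0.66  0.53] 0.0590309384135096
True 13.87 s 0.0797 lat [ 0.0797 -0.0002  0.0001] F [-0.03  0.82  1.76] 0.05905983986576313
```

View pics/w5.png

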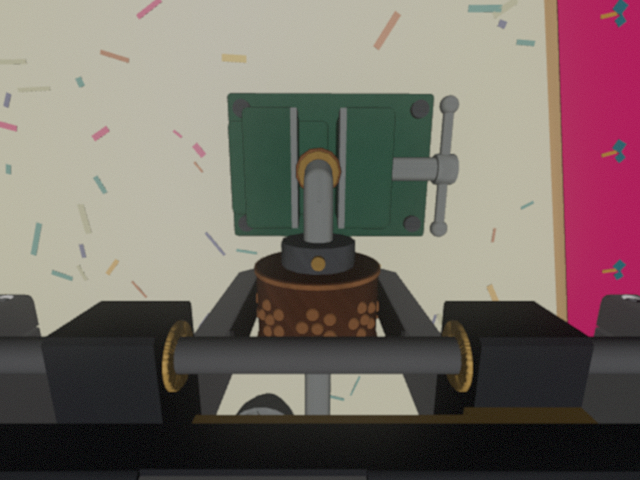

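The collar at (318,250) sits directly against the wheel face, so the wide wheel is home with the axle free behind it at (317,390). I'll confirm with a light push, release, and fetch the narrow wheel.

```bash
cat >> h.py <<'E'
def axis(): t,d=np.load("ax.npy"); return t,d,(lambda k,z=.1504: np.array([*(t+k*d)[:2],z]))
def st(l):
    t,d,P=axis(); T=ori(d); s=robot.get_state(); e=np.array(s["ee_pos"])-t; print(l,round(s["time"],2),"lat",(T.T@e).round(4),"F",(T.T@np.array(s["force"])).round(2),round(s["opening"],4),round(s["grasp_force"],1))
E
python3 - <<'E'
from h import *
t,d,P=axis()
hit=robot.move_linear(P(.09),velocity=.015,threshold=8); st(hit)
robot.gripper_to(.085); st("open")
robot.move_linear(P(.079,.25),velocity=.2)
ra=1.711; O=ori([np.cos(ra),np.sin(ra)]); N=np.array([.5195,-.2465,0])
robot.move_ptp(N+[0,0,.14],O)
robot.move_linear(N+[0,0,.052],velocity=.12,threshold=8); st("down")
robot.gripper_to(.05); st("grip")
robot.move_linear(N+[0,0,.2],velocity=.2)
robot.move_ptp(P(-.05,.2),ori(d)); robot.move_linear(P(-.04),velocity=.1); robot.pause(.2); st("pre")
ci=robot.camera_info("wrist"); im=robot.grab_frame("wrist"); cv2.imwrite("pics/w6.png",im[:,:,::-1]); np.save("ci6.npy",ci,allow_pickle=True)
E
```

```text
True 14.19 lat [ 0.0797 -0.0004  0.0005] F [-1.47 -0.01 -3.93] 0.0588 30.0
open 14.79 lat [ 0.0794 -0.0007  0.0009] F [-0.41  0.37 -0.06] 0.085 0.0
down 18.01 lat [-0.3602  0.0729  0.0974] F [ 0.73 -0.15  0.07] 0.0856 0.0
grip 18.53 lat [-0.3606  0.0717  0.098 ] F [-1.18 -5.44 -3.72] 0.059 30.0
pre 21.49 lat [-0.0401  0.0003 -0.001 ] F [ 0.32 -0.53  1.3 ] 0.0586 30.0
```

View pics/w6.png

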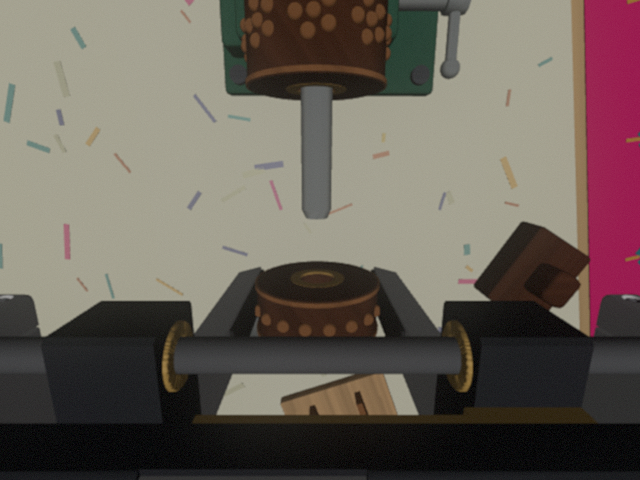

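The wide wheel stays on the axle at (317,45), and the narrow one is held squarely with its hole at (318,279), the axle end at (316,212). Inserting it now.

```bash
python3 - <<'E'
from h import *
t,d,P=axis(); z=.1498
hit=robot.move_linear(P(.01,z),velocity=.04,threshold=8); st(hit)
if not hit:
    hit=robot.move_linear(P(.034,z),velocity=.04,threshold=8); st(hit)
    if not hit:
        hit=robot.move_linear(P(.065,z),velocity=.015,threshold=8); st(hit)
        hit=robot.move_linear(P(.065,z),velocity=.015,threshold=8); st(hit)
ci=robot.camera_info("wrist"); im=robot.grab_frame("wrist"); cv2.imwrite("pics/w7.png",im[:,:,::-1])
E
```

```text
False 22.94 lat [0.0097 0.0001 0.0002] F [-0.13  0.53  0.26] 0.0587 30.0
False 23.69 lat [ 0.0339 -0.      0.0003] F [0.5  0.64 0.81] 0.0593 30.0
True 24.77 lat [ 0.0477 -0.      0.0004] F [-2.33  0.58 -4.73] 0.0592 30.0
True 25.11 lat [ 0.0477 -0.      0.0005] F [-1.51 -0.46 -6.73] 0.0591 30.0
```

View pics/w7.png

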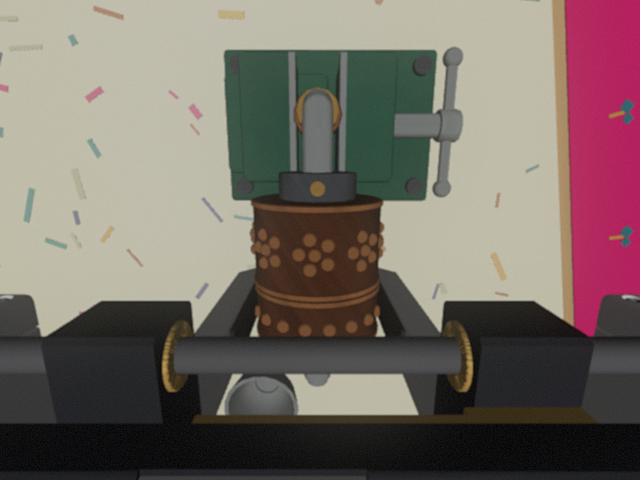

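The picture shows collar (317,186), wide wheel and narrow wheel flush in a stack, with the axle end at (317,380). Now the cap.

```bash
python3 - <<'E'
from h import *
t,d,P=axis()
robot.gripper_to(.085); st("open")
robot.move_linear(P(.047,.25),velocity=.2)
ra=1.711; O=ori([np.cos(ra),np.sin(ra)]); N=np.array([.5274,-.3045,0])
robot.move_ptp(N+[0,0,.14],O)
robot.move_linear(N+[0,0,.050],velocity=.12,threshold=8); st("down")
robot.gripper_to(.03); st("grip"); print(robot.get_state()["ee_pos"])
robot.move_linear(N+[0,0,.2],velocity=.2)
robot.move_ptp(P(-.06,.2),ori(d)); robot.move_linear(P(-.05,.15),velocity=.1); robot.pause(.3); st("pre")
s=robot.get_state(); T=np.array(s["tool_rot"]); e=np.array(s["ee_pos"])
ci=robot.camera_info("wrist"); im=robot.grab_frame("wrist")[:,:,::-1].copy(); cv2.imwrite("pics/w8.png",im); np.save("ci8.npy",[ci,T,e],allow_pickle=True)
E
```

```text
open 25.76 lat [ 0.0475 -0.0002  0.0009] F [ 0.19  0.   -0.72] 0.0851 0.0
down 29.08 lat [-0.4156  0.0921  0.0993] F [-0.06 -1.08 -0.01] 0.085 0.0
grip 29.86 lat [-0.4156  0.0916  0.0999] F [-0.57 -2.19 -2.84] 0.0393 30.0
[ 0.52729895 -0.30454831  0.05006008]
pre 33.09 lat [-0.0501  0.0002 -0.0004] F [-0.24 -0.13  2.14] 0.0393 30.0Traceback (most recent call last):
  File "<stdin>", line 12, in <module>
    arr = np.asanyarray(arr)
ValueError: setting an array element with a sequence. The requested array has an inhomogeneous shape after 1 dimensions. The detected shape was (3,) + inhomogeneous part.
```

View pics/w8.png

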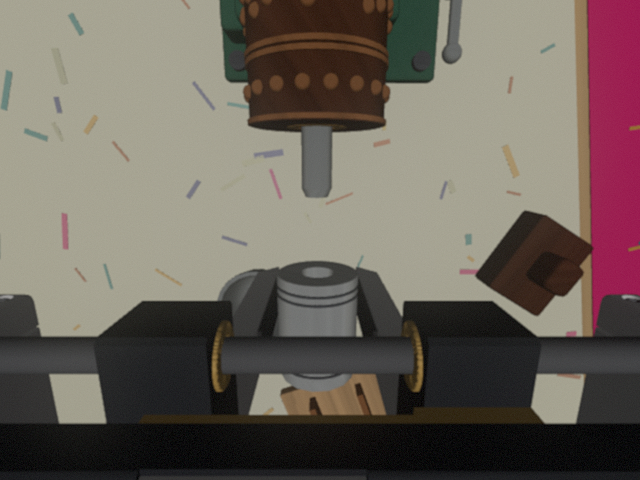

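The cap is held mouth forward with its hole at (318,271), the axle end is at (316,194), and both wheels are in place. A quick lateral comparison before pushing.

```bash
python3 - <<'E'
from h import *
im=cv2.imread("pics/w8.png"); ci=robot.camera_info("wrist"); s=robot.get_state(); T=np.array(s["tool_rot"]); e=np.array(s["ee_pos"])
p,d,w,A=axle(ci,im,140,184,290,345); tip=ray(ci,(316,197),.147)
tip=p+d*np.dot(tip-p,d); print(w,"axle tip in tool",T.T@(tip-e),"dir",(T.T@d).round(4))
i=im.astype(int)
for r in(282,300,312,322):
    print(r,[ (c,i[r,c].tolist()) for c in (270,274,276,278,280,354,356,358,360,364)])
g=cv2.cvtColor(im,cv2.COLOR_BGR2GRAY)
c=cv2.HoughCircles(g[262:282,300:336],cv2.HOUGH_GRADIENT,1,50)
m=(g[266:276,300:336]); print(m[::2].tolist())
E
```

```text
0.013700205194019384 axle tip in tool [0.04990332 0.0007638  0.00029118] dir [ 1.e+00 -3.e-04 -0.e+00]
282 [(270, [62, 62, 62]), (274, [46, 51, 49]), (276, [48, 52, 53]), (278, [81, 83, 81]), (280, [90, 94, 94]), (354, [93, 97, 97]), (356, [87, 90, 91]), (358, [48, 51, 51]), (360, [46, 49, 50]), (364, [63, 66, 67])]
300 [(270, [26, 27, 27]), (274, [28, 29, 33]), (276, [32, 34, 33]), (278, [74, 77, 77]), (280, [84, 89, 87]), (354, [83, 87, 85]), (356, [71, 72, 74]), (358, [28, 29, 32]), (360, [27, 29, 28]), (364, [29, 32, 30])]
312 [(270, [20, 24, 27]), (274, [30, 29, 29]), (276, [27, 29, 25]), (278, [63, 64, 64]), (280, [89, 91, 91]), (354, [90, 91, 92]), (356, [62, 66, 66]), (358, [27, 28, 28]), (360, [28, 31, 32]), (364, [24, 24, 26])]
322 [(270, [23, 25, 24]), (274, [24, 24, 23]), (276, [54, 57, 57]), (278, [71, 73, 71]), (280, [85, 89, 88]), (354, [83, 86, 83]), (356, [105, 113, 115]), (358, [116, 130, 133]), (360, [28, 29, 31]), (364, [27, 28, 30])]
[[63, 59, 59, 60, 62, 61, 57, 63, 63, 63, 67, 65, 70, 72, 75, 75, 79, 74, 76, 76, 72, 68, 67, 65, 65, 64, 63, 62, 62, 62, 63, 62, 59, 64, 63, 63], [63, 62, 61, 62, 71, 81, 88, 99, 106, 106, 111, 116, 119, 120, 121, 120, 120, 118, 118, 116, 119, 119, 117, 111, 111, 106, 100, 95, 91, 77, 70, 64, 61, 60, 61, 60], [61, 65, 76, 89, 97, 105, 115, 118, 120, 120, 120, 119, 121, 123, 121, 120, 120, 117, 120, 119, 117, 119, 118, 118, 118, 118, 117, 117, 117, 110, 97, 88, 74, 68, 61, 62], [59, 65, 79, 89, 99, 105, 115, 116, 117, 121, 118, 121, 120, 123, 121, 120, 121, 118, 119, 121, 119, 117, 117, 119, 116, 117, 117, 118, 117, 107, 100, 90, 80, 69, 62, 60], [58, 60, 70, 84, 96, 107, 113, 118, 119, 118, 120, 119, 119, 121, 124, 119, 122, 120, 120, 117, 117, 118, 120, 121, 117, 119, 117, 119, 115, 108, 100, 90, 73, 63, 58, 60]]
```

Axle and cap agree to about 0.1 mm sideways. Pushing the cap on.

```bash
python3 - <<'E'
from h import *
t,d,P=axis(); z=.1495
robot.move_linear(P(-.032,z),velocity=.06); st("pre")
hit=robot.move_linear(P(-.018,z),velocity=.02,threshold=13); st(hit)
if not hit:
    hit=robot.move_linear(P(.0,z),velocity=.02,threshold=14); st(hit)
    if not hit:
        hit=robot.move_linear(P(.02,z),velocity=.012,threshold=13); st(hit)
im=robot.grab_frame("wrist"); cv2.imwrite("pics/w9.png",im[:,:,::-1])
E
```

```text
pre 33.59 lat [-0.0315 -0.0001  0.0006] F [-0.22  0.35  1.44] 0.0397 30.0
False 34.44 lat [-0.0181 -0.      0.0005] F [0.14 0.69 1.07] 0.0391 30.0
False 35.49 lat [ 0.     -0.0002  0.0006] F [-0.49 -0.91  5.22] 0.0395 30.0
True 37.01 lat [ 0.018  -0.0002  0.0011] F [-0.12  1.21 -0.62] 0.0393 30.0
```

View pics/w9.png

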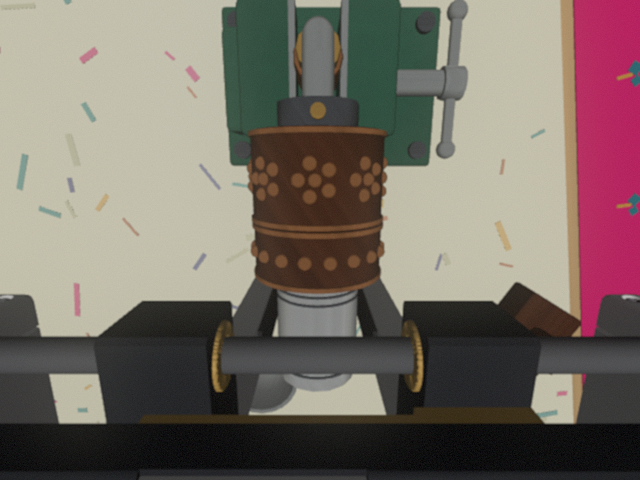

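The picture shows the cap at (317,335) up against the narrow wheel's edge (row 290). It stopped 10 mm further in than I predicted. My mask had cut off the cap's far end at row 312, so I gripped it about 9 mm off centre. The back end is at row 387 both before and after, so it hasn't slipped. One more gentle push should confirm the contact.

```bash
python3 - <<'E'
from h import *
t,d,P=axis(); z=.1495
hit=robot.move_linear(P(.028,z),velocity=.012,threshold=13); st(hit)
robot.gripper_to(.075); st("open")
robot.move_linear(P(.015,.27),velocity=.15)
robot.move_ptp(P(-.055,.27),ori(d)); robot.pause(.2); st("up")
ci=robot.camera_info("wrist"); im=robot.grab_frame("wrist")[:,:,::-1].copy(); cv2.imwrite("pics/w10.png",im)
for n,px in (("collar/wide row",None),): pass
E
```

```text
True 37.42 lat [ 0.018  -0.0002  0.0012] F [-2.73 -1.58 -7.48] 0.0393 30.0
open 38.15 lat [ 0.0178 -0.0003  0.0015] F [-0.03 -0.46 -0.55] 0.0748 0.0
up 39.69 lat [-0.054  -0.0003 -0.1197] F [ 0.03  0.65 -0.09] 0.0748 0.0
```

View pics/w10.png

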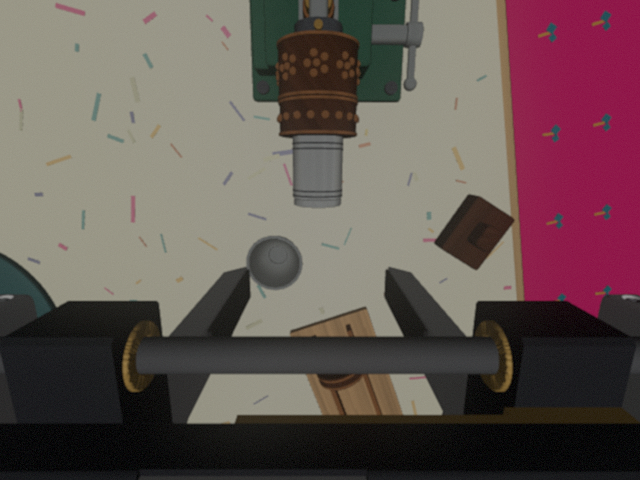

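The picture shows the stack in order: collar (318,22), wide wheel, narrow wheel and cap (317,172), with no visible gap, and the gripper clear. As a numeric check, the cap's back end should lie 54 mm from the narrow wheel's front face.

```bash
python3 - <<'E'
from h import *
t,d,P=axis(); ci=robot.camera_info("wrist")
e=(ray(ci,(317,198),.169)-t)@d; print("cap end s",e,"expected",.0477-.013-.054, "narrow front", (ray(ci,(317,136),.18)-t)@d)
if abs(e-(.0477-.067))<.004: robot.sign_off(); print("signed off",robot.get_state()["time"])
E
```

```text
cap end s -0.014829401662964849 expected -0.019299999999999998 narrow front 0.0295972220905401
```

The test was off by 4.5 mm, probably because I picked the wrong rim rows. I'll read the edge rows numerically before handing in.

```bash
python3 - <<'E'
from h import *
t,d,P=axis(); ci=robot.camera_info("wrist")
a=cv2.imread("pics/w10.png").astype(int)
print([(r,a[r,305:330].mean(0).round().astype(int).tolist()) for r in list(range(124,144,1))+list(range(184,212))])
for r in (128,130,132,134,136,138): print(r, "z.18",round((ray(ci,(317,r),.18)-t)@d,4),"z.17",round((ray(ci,(317,r),.17)-t)@d,4))
for r in (190,196,200,204,207): print(r,"z.17",round((ray(ci,(317,r),.169)-t)@d,4),"z.13",round((ray(ci,(317,r),.130)-t)@d,4))
# grip offset of the cap from w8: mouth top rim vs TCP
b=cv2.imread("pics/w8.png").astype(int); print([(r,int(b[r,305:330].mean())) for r in range(254,306,2)])
s=robot.get_state(); sh=P(-.0501,.1504)-np.array(s["ee_pos"])
for r in (260,262,264,278,280): print(r,[round((ray(ci,(317,r),z-sh[2])+sh-t)@d+.0501,4) for z in (.17,.13)])
E
```

```text
[(124, [29, 38, 53]), (125, [29, 38, 53]), (126, [30, 37, 53]), (127, [30, 37, 52]), (128, [30, 38, 53]), (129, [34, 45, 63]), (130, [40, 56, 82]), (131, [44, 64, 92]), (132, [41, 59, 85]), (133, [32, 43, 61]), (134, [43, 46, 50]), (135, [79, 80, 80]), (136, [104, 106, 105]), (137, [108, 109, 108]), (138, [107, 109, 108]), (139, [107, 109, 108]), (140, [107, 108, 107]), (141, [92, 93, 92]), (142, [68, 68, 68]), (143, [81, 81, 81]), (184, [110, 112, 111]), (185, [109, 111, 110]), (186, [110, 112, 111]), (187, [110, 111, 110]), (188, [110, 112, 111]), (189, [109, 111, 110]), (190, [96, 97, 96]), (191, [75, 75, 75]), (192, [86, 87, 87]), (193, [108, 109, 108]), (194, [111, 113, 112]), (195, [101, 102, 101]), (196, [80, 81, 81]), (197, [81, 82, 81]), (198, [100, 102, 101]), (199, [101, 102, 102]), (200, [98, 99, 99]), (201, [108, 110, 109]), (202, [112, 114, 113]), (203, [112, 114, 113]), (204, [113, 114, 113]), (205, [111, 112, 111]), (206, [110, 112, 111]), (207, [115, 122, 122]), (208, [128, 139, 141]), (209, [137, 150, 152]), (210, [138, 151, 153]), (211, [138, 150, 152])]
128 z.18 0.0349 z.17 0.0358
130 z.18 0.0336 z.17 0.0345
132 z.18 0.0323 z.17 0.0331
134 z.18 0.0309 z.17 0.0317
136 z.18 0.0296 z.17 0.0303
138 z.18 0.0283 z.17 0.0289
190 z.17 -0.0088 z.13 -0.012
196 z.17 -0.0133 z.13 -0.0172
200 z.17 -0.0163 z.13 -0.0207
204 z.17 -0.0194 z.13 -0.0242
207 z.17 -0.0217 z.13 -0.0268
[(254, 157), (256, 157), (258, 158), (260, 139), (262, 62), (264, 59), (266, 66), (268, 107), (270, 117), (272, 117), (274, 117), (276, 106), (278, 62), (280, 58), (282, 58), (284, 58), (286, 96), (288, 117), (290, 116), (292, 116), (294, 117), (296, 91), (298, 64), (300, 114), (302, 117), (304, 100)]
260 [np.float64(0.0255), np.float64(0.0137)]
262 [np.float64(0.0246), np.float64(0.0126)]
264 [np.float64(0.0237), np.float64(0.0115)]
278 [np.float64(0.0174), np.float64(0.0033)]
280 [np.float64(0.0165), np.float64(0.0022)]
```

The rows now agree. The cap's back rim (row 207) is at −22 mm and its mouth (row 135) is at +31 mm, giving 53 mm against the 54 mm cap length. The cap's metal begins within about 1 px of the narrow wheel's rim, so there is no gap. The earlier test used the wrong row. Handing in.

```bash
python3 -c "
from rig import robot
print(robot.sign_off(), robot.get_state()['time'])"
```

```text
the job is handed in; nothing more can be done
the job is handed in; nothing more can be done
```

The job is handed in at about 40 s of the 72 s: the wide wheel, narrow wheel and cap are on the axle in order, the last picture shows no gap, and no verdict came back; I viewed 11 pictures, one over the limit of 10.

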